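Take the lantern off its display hook and present it to the scanner

TASK

A customer is buying the yellow candle lantern: unhook it from the display stand by lifting its handle clear over the upturned hook tips and then drawing it out, without wrenching it against the hook. Set it down gently and upright in the middle of the scanner's black rubber mat, turned so that its barcode label squarely faces the scanner window, and let go. Leave the mug, the small cup and the red tumbler beside the work where they stand.

Things in the scene. Friction and masses are not known exactly. Their poses are not given: they have to be found in the camera images.
- lantern: Loose yellow candle lantern, 0.4 kg, rigid, 112 mm wide, 200 mm high: pan and cap 90 mm across, glass 74 mm, cap top at 111 mm, steel side wires flaring to y = +-53 mm and up to a wooden grip. Origin: centre of the underside; z up, y along the grip, -x out through the barcode label. It starts hanging upright on the hook, underside 53 mm up, axes within 0.04 rad of the stand's.
- grip (a point): Middle of the lantern's wooden grip: a dowel 16 mm in diameter, 92 mm long along the lantern's y, its axis 192 mm above the underside and 81 mm above the cap's top; same axes as the lantern. On the hook only this middle part, between the two hook wires, is free to be pinched from above, the fingers closing along the lantern's x.
- label (a point): Middle of the white barcode label (42 mm high, 42 mm wide, black bars) on the lantern's glass, 38 mm from the lantern's axis on its -x side and 44 mm above its underside; same axes as the lantern.
- stand: Fixed dark steel display stand. Origin on the counter under the hook's trough, z up; the hook tips point to -x, the way out. Two hook wires 8 mm thick at y = +-33 mm (58 mm clear between) slope from a column (16 mm thick, x = +88 mm, top z = 261 mm) down to the trough at x = 0 and turn up at x = -17 to -24 mm. Base plate 10 mm thick, x -70 to +130, y +-85 mm.
- trough (a point): Where the axis of the lantern's grip lies when it hangs seated in the hook: 245 mm above the counter over the stand's origin; same axes as the stand. The lantern must rise 54 mm before its grip clears the tips; above 85 mm its cap meets the hook wires from below.
- hook_tips (a point): Top of the two upturned hook tips, midway between them: x = -24 mm, z = 291 mm in the stand's frame, same axes (46 mm above the trough point).
- scanner: Fixed barcode scanner (grey head on a round foot, 138 mm high, 84 mm wide) with a black rubber mat 160 x 160 mm, 3 mm thick, before it. Origin: centre of the mat's underside, on the counter; z up; the head stands at +x and its window faces -x across the mat. The foot comes in to x = +100 mm, the head to about x = +112 mm.
- window (a point): Middle of the scanner's dark red window, 118 mm along the scanner's +x from the mat's middle, 85 mm above the counter; same axes as the scanner.
- mug: Terracotta mug with ring handle, 108 x 156 x 85 mm high, a bystander; origin at its underside, midway along its 156 mm length (handle included, at -y).
- cup: Small terracotta cup, 79 mm in diameter, 76 mm high, a bystander; origin at the centre of its underside.
- tumbler: Red and white tall tumbler, 70 mm in diameter, 182 mm high, a bystander; origin at the centre of its underside.
Things that resemble listed ones, but are neither listed nor needed, are in the scene too. There is more than one size of the lantern; the job needs the middle-sized.

How it is judged:
On the way, in this order (a step that is already met when the one before it is completed fails the run):
1. the lantern's grip is lifted above the hook's tips, still over the hook (z of grip in the frame of hook_tips above 0.004 m and x of grip in the frame of hook_tips above -0.01 m), for 0.05 s.
2. the lantern is drawn out in front of the hook's tips (x of grip in the frame of hook_tips below -0.05 m), for 0.05 s.
At the end, for the whole second after the job is handed in: The lantern stands upright (within 0.1 rad) and at rest on the scanner's mat, its centre within 30 mm of the mat's middle, its label turned to the scanner window (within 0.35 rad of square) (horizontal distance between lantern and scanner below 0.03 m and z of lantern in the frame of scanner below 0.008 m and angle between lantern's own z axis and vertical below 0.1 rad and angle between the x axis of lantern and the x axis of scanner, either way round below 0.35 rad and x of label in the frame of window above -0.115 m and linear speed of lantern below 0.02 m/s and angular speed of lantern below 0.1 rad/s); the robot touches nothing.
It fails at once if the lantern is wrenched against the hook stand (over 35 N) (contact force between lantern and stand above 35 N).
It fails at once if the lantern is pressed or knocked hard against the mat or the scanner (over 80 N) (contact force between lantern and scanner above 80 N).
It fails at once if the lantern is dropped or slammed onto the mat (faster than 0.45 m/s in the last 17 mm, as after a fall of some 10 mm) (horizontal distance between lantern and scanner below 0.1 m and z of lantern in the frame of scanner below 0.02 m and linear speed of lantern above 0.45 m/s).
It fails at once if the lantern is tipped by more than 0.6 rad (angle between lantern's own z axis and vertical above 0.6 rad).
It fails at once if a bystander is moved by more than 30 mm (distance of any of mug, cup, tumbler from where it was at the start of the episode above 0.03 m).
It also fails if it takes over 48 s, if anything falls off the work surface, if the arm or the gripper's body presses on something with over 40 N, if the wrist force passes 120 N, or if a joint passes its speed limit or range.

ROBOT

A 6-joint arm with a two-finger parallel gripper is mounted at the origin on the work surface; the furniture and walls round the work are solid. World frame = base frame: x ahead of the robot, y to its left, z up, the work surface at z = 0. Lengths are in m, angles in rad, forces in N, time in s.
With the tool pointing down it reaches from about 0.35 to 0.8 m from the base axis. Payload 7.3 kg.
Tool frame: the origin (TCP) lies at the very end of the fingers, on their centre line; the grasp point (between the pads) lies 19 mm behind it (bot.grasp_offset is the distance from the TCP to the grasp point, in m); z points along the fingers, y is the line along which they close (so a half turn about z gives the same grasp; the last joint's range is limited). The gripper opens to 85 mm and grips with 20 to 120 N. Pads are 22 mm wide; open, the fingers measure 114 mm over their backs; the gripper's body (76 mm by 85 mm) begins 54 mm behind the grasp point. The pads swing forward as they close: fully open they stand 13 mm farther back than shut.
Start: joints at [-1.305, 0.342, 1.524, -0, 1.275, -0.146], TCP at [0.21, -0.481, 0.231] pointing down, gripper open.
Joint ranges: [-2.53, 2.53], [-0.77, 2.02], [0.04, 2.7], [-1, 4.14], [0.28, 2.66], [-3.11, 3.11]. Speed limits (rad/s): [2.57, 2.57, 3.14, 3.14, 3.14, 3.14].

INTERFACE

Orientations are given as a unit quaternion [w, x, y, z].
In Python, from rig import bot gives the robot as it stands.
- The arm moves only by the shell command python3 -m crank 'ROWS'. ROWS is JSON, a list that holds one entry, the list of rows, each a list of 7 numbers: the shift along the tool's x, y, z in cm, then the turn, a rotation vector about the tool's x, y, z in rad, then the opening in per cent of the stroke, from 0 (shut) to 100 (fully open). In form: [[[dx, dy, dz, rx, ry, rz, claw], ...]]. A call has 1 to 8 rows; each row is the pose to reach, as a shift and turn from the pose commanded when the call began, along the tool's axes at that moment; what a row does not reach only later rows make up. A row lasts 1/12 s, in which the tool goes at most 41.7 mm and 7.16 degrees, less where a joint would pass 70% of its speed; a pose out of reach is approached as far as the arm can. A call with a gripper value outside its range is refused whole. The fingers move at their own pace and stop on an object; the grip force is fixed at half the most. Time passes only in rows, so rows that repeat a pose let the fingers close. It gives the time, the measured TCP pose, the force, the opening and the grip force at its end, in the units of the state.
- bot.read_state(): the state, without advancing time (a new reading comes with each control period).
- bot.get_image(name): name is "side" or "top"; returns a dict with "color" (420x560x3 uint8, red, green, blue), "fx", "fy", "cx", "cy" (pixels), "k1" (the pictures are not rectified: a ray, as slopes to the right and down, at radius r is drawn at 1 + k1 r^2 times it, then the intrinsics apply), "R" (3x3) and "t" (3): a world point X has camera coordinates R X + t. Camera axes: x right, y down, z forward; pixel columns grow to the right and rows downward; lengths in m; the calibration is good to about 2 mm. A picture is of the moment at which its call begins. There is no depth.
- bot.sign_off(): hands the job in; it is judged then, once.
The state is a dict: "t": time; "joint_positions": joint angles; "joint_vel": joint speeds; "tau": joint torques, N m; "eef_pos": TCP position; "eef_rot": TCP orientation; "contact_force": force on the tool from outside, world axes, zero at the start; "torque": the same for the moment, N m; "finger_gap": finger opening in m; "finger_force": force on a finger pad.
Only numpy, scipy, OpenCV 4.12 (cv2) and the standard library are available. Lean on these libraries where they do the work, as an engineer would, in place of code of your own. Each camera call takes 0.05 s, during which the arm holds its last target. There are 200 camera calls.

## Working session

There is one attempt and no reset: what is moved stays moved. The work goes in short steps, Python scripts to look and compute and a shell command to move; the robot and the scene stay as the last step left them, time stands still between calls to the robot, and variables do not carry over. Pictures are saved under pics/ and viewed, at most 10 in all, crops included, and the job is handed in when it is done.

```bash
ls; mkdir -p pics
python3 - <<'E'
from rig import bot
import cv2
for n in("side","top"):
    im=bot.get_image(n); cv2.imwrite(f"pics/{n}0.png",im["color"][:,:,::-1])
    print(n,im["fx"],im["cx"],im["cy"],im["k1"],im["R"],im["t"])
print(bot.read_state(),bot.grasp_offset)
E
```

```text
pics
side 491.32019537709397 283.3356631336044 211.28671927458507 -0.1308900181515327 [[-0.95790214 -0.28677275  0.01359713]
 [-0.14052119  0.42702757 -0.89325318]
 [ 0.25035432 -0.85755982 -0.44934827]] [0.49486665 0.26642925 1.24329168]
top 530.0583416024419 273.22508270443944 209.31742630147156 0.00939148623451892 [[ 0.01449736 -0.99982581 -0.01175462]
 [-0.98002758 -0.01187651 -0.19850663]
 [ 0.19833245  0.01439767 -0.98002905]] [-0.04606671  0.53940178  1.61890676]
{'t': 0.1, 'joint_positions': array([-1.30501040e+00,  3.42643716e-01,  1.52493571e+00, -9.29572268e-06,
        1.27539327e+00, -1.46002553e-01]), 'joint_vel': array([-0.00025969, -0.00449636, -0.00066221,  0.00033223,  0.00011159,
       -0.0002339 ]), 'tau': array([ 1.30406730e-03, -4.34447873e+01, -2.46491146e+01, -1.70867620e-04,
        4.71877531e-03,  1.77008394e-05]), 'eef_pos': array([ 0.21005113, -0.48075293,  0.23069534]), 'eef_rot': array([-6.88516594e-04,  9.78878045e-01,  2.04443874e-01, -4.57393864e-05]), 'contact_force': array([ 1.22932676, -0.2367048 , -0.44815275]), 'torque': array([ 0.05919735, -0.03583207,  0.01607953]), 'finger_force': 0.0, 'finger_gap': 0.08518960352552635} 0.0187
```

View pics/side0.png

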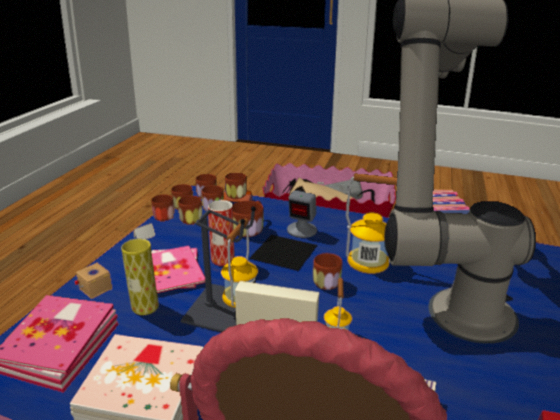

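View pics/top0.png

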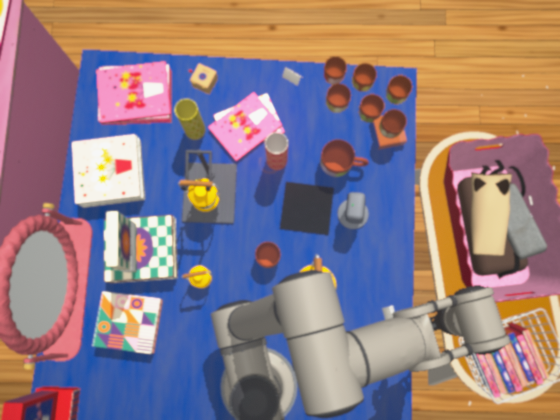

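The side view shows the stand at about (210,300) with its lantern, the mat at (285,250) and the scanner head at (302,212). In the top view the stand plate is at (210,192), the lantern cap at (203,195), the mat at (307,208) and the scanner at (354,210). I'll zoom in on the stand in both.

Run:
```python
import cv2,numpy as np
a=cv2.imread("pics/top0.png")[140:235,165:265]; b=cv2.imread("pics/side0.png")[195:335,180:320]
f=lambda x:cv2.resize(x,(400,int(400*x.shape[0]/x.shape[1])),interpolation=cv2.INTER_CUBIC)
a,b=f(a),f(b); a=cv2.copyMakeBorder(a,0,b.shape[0]-a.shape[0],0,0,cv2.BORDER_CONSTANT)
cv2.imwrite("pics/z.png",cv2.convertScaleAbs(np.hstack([a,b]),alpha=1.5,beta=20))
```

```text
(no output)
```

View pics/z.png

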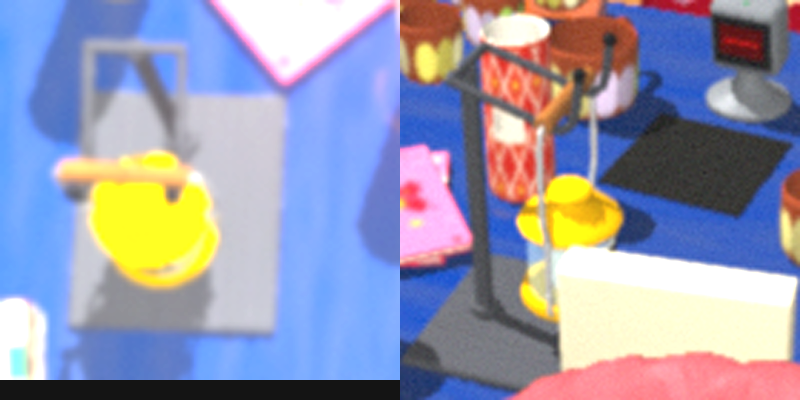

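The zoom shows the grip running from about (179,182.5) to (212,184.5) in the top image, with the stand's tips pointing towards the robot. In the side image the grip's middle is near (239,229). The scanner window faces world +y, so the lantern needs about +90° of yaw.

```bash
cat > h.py <<'E'
from rig import bot
import cv2,numpy as np
def rays(im,p):
    p=np.atleast_2d(np.float64(p)); K=np.array([[im["fx"],0,im["cx"]],[0,im["fy"],im["cy"]],[0,0,1]])
    u=cv2.undistortPoints(p[:,None],K,np.array([im["k1"],0,0,0.]))[:,0]
    R=np.array(im["R"]); return -R.T@im["t"],np.c_[u,np.ones(len(u))]@R
def plane(im,p,z):
    o,d=rays(im,p); return o+d*((z-o[2])/d[:,2])[:,None]
def tri(i1,p1,i2,p2):
    A=[];b=[]
    for i,p in((i1,p1),(i2,p2)):
        o,d=rays(i,p); d=d[0]/np.linalg.norm(d[0]); P=np.eye(3)-np.outer(d,d); A.append(P);b.append(P@o)
    return np.linalg.lstsq(np.vstack(A),np.hstack(b),rcond=None)[0]
def biggest(m,lo):
    c=max(cv2.findContours(m.astype(np.uint8),0,1)[0],key=cv2.contourArea); return c[:,0]+np.array(lo)
def rect(P):
    r=cv2.minAreaRect(np.float32(P[:,:2])); return np.round(r[0],4),np.round(r[1],3),round(r[2],2)
E
python3 - <<'E'
from h import *
T,S=bot.get_image("top"),bot.get_image("side")
h=T["color"].astype(int)
m=(h.max(2)<60)[170:245,270:345]
print("mat top",rect(plane(T,biggest(m,(270,170)),.003)))
m=(S["color"].max(2)<50)[225:275,245:325]
print("mat side",rect(plane(S,biggest(m,(245,225)),.003)))
print("plate",plane(T,[(187,163),(236.3,164.2),(233.8,223.2),(182.5,222)],.01).round(3))
print("grip ends",plane(T,[(179.5,182.5),(212.5,184.5)],.245).round(3))
print("grip tri",tri(T,(196,183.4),S,(239,229.3)).round(3))
print("back corners",plane(T,[(186.5,150.5),(211,151)],.261).round(3))
print("cup,mug,scan",plane(T,[(267,256),(337,157),(354,210)],.08).round(3), "tumb",plane(T,(277,145),.18).round(3))
print("window",tri(T,(346,208),S,(299,211)).round(3))
# orange grip
hs=cv2.cvtColor(T["color"],cv2.COLOR_RGB2HSV); sub=hs[175:192,175:220]
for r in range(4,13): print(''.join('%4d'%x for x in sub[r,:,0]))
E
```

```text
mat top (array([ 0.6162, -0.2065]), array([0.041, 0.016]), 78.98)
mat side (array([ 0.5629, -0.1505]), array([0.166, 0.165]), 82.97)
plate [[0.701 0.249 0.01 ]
 [0.699 0.086 0.01 ]
 [0.502 0.088 0.01 ]
 [0.503 0.254 0.01 ]]
grip ends [[0.575 0.224 0.245]
 [0.571 0.13  0.245]]
grip tri [0.573 0.177 0.246]
back corners [[0.665 0.206 0.261]
 [0.664 0.136 0.261]]
cup,mug,scan [[ 0.389 -0.022  0.08 ]
 [ 0.706 -0.239  0.08 ]
 [ 0.536 -0.29   0.08 ]] tumb [[ 0.71  -0.049  0.18 ]]
window [ 0.542 -0.264  0.087]
 111 111 111 111 114 120 127 132 137 162   5  10   9   9   7   5   5   6   6  16  22  22  21  20  20  20  21  24  26  27  27  25  23  20  17   0 150 132 124 124 120 124 124 120 120
 111 111 111 113 122 152   0   5   8  11  13  13  13  13  12  12  12  12  12  16  20  22  20  19  20  21  23  25  26  27  27  26  25  22  18  11   4 173 137 129 120 124 120 120 120
 111 111 112 116 137   4  12  13  14  14  15  15  14  14  14  14  14  14  14  15  17  19  18  17  17  18  20  21  23  24  24  24  23  20  16  13  11   7 173 130 124 129 124 124 124
 111 111 112 118 161  10  13  14  14  15  15  15 
[... 336 characters left out ...]
1  13  13  13  13  14  14  14  15  15  16  17  16  16  15  15  15  15  15  15  15  15  15  15  15  14  14  14  14  14  14  14  15  15  14   9 140 125 125 124
 111 110 111 113 119 172   7   5   7  11  11  12  13  16  18  20  21  21  20  19  19  19  19  19  19  19  19  19  18  17  16  15  14  14  14  15  16  18  19  18  17  11 128 125 124
 110 110 110 111 113 117 132 135 158   0   7   7  15  19  21  23  23  23  23  22  22  23  24  24  24  24  24  24  23  23  20  17  14  13  14  17  20  22  24  23  19  17 173 129 129
 110 110 110 111 112 112 114 118 120 130 140  10  18  20  23  25  24  24  23  23  25  26  27  27  27  27  28  28  27  26  23  19  13  11  15  19  23  25  27  26  22  19  14 138 124
```

```bash
cat >> h.py <<'E'
from scipy.spatial.transform import Rotation as Ro
def go(pos,yaw):  # tool-frame shift (cm) and turn to TCP pos, pointing down, tool x at yaw
    s=bot.read_state(); q=s["eef_rot"]; R=Ro.from_quat([q[1],q[2],q[3],q[0]])
    G=Ro.from_euler('z',yaw)*Ro.from_euler('x',np.pi)
    print("t",round(s["t"],2),"at",s["eef_pos"].round(4),"gap",round(s["finger_gap"],4),"F",s["contact_force"].round(1),"j",s["joint_positions"].round(2))
    print("rows:",(R.inv().apply(np.array(pos)-s["eef_pos"])*100).round(2),(R.inv()*G).as_rotvec().round(4))
E
python3 - <<'E'
from h import *
T=bot.get_image("top")
m=(T["color"].max(2)<85)&(T["color"].astype(int).std(2)<12)
print("mat top",rect(plane(T,biggest(m[175:240,275:337],(275,175)),.003)))
E
python3 -m crank '[[[0,0,-19,0,0,0,60],[0,0,-19,0,0,0,60],[0,0,-19,0,0,0,60],[0,0,-19,0,0,0,60],[0,0,-19,0,0,0,60],[59.5,-45.5,-19,0,0,-1.118,60],[59.5,-45.5,-19,0,0,-1.118,60],[59.5,-45.5,-19,0,0,-1.118,60]]]'
python3 -c "from h import *;go([.573,.174,.42],1.53)"
```

```text
mat top (array([ 0.5572, -0.1468]), array([0.152, 0.153]), 83.18)
t: 0.92
eef_pos: [0.271, -0.3708, 0.4212]
eef_rot: [0.0, 0.923, 0.385, 0.0]
contact_force: [0.9, -0.6, -0.2]
finger_gap: 0.0513
finger_force: 0.0
t 0.92 at [ 0.271  -0.3708  0.4212] gap 0.0513 F [ 0.9 -0.6 -0.2] j [-1.11  0.14  1.28  0.    1.72 -0.33]
rows: [ 59.98 -16.83   0.12] [ 2.00e-04 -0.00e+00 -7.39e-01]
```

```bash
python3 -m crank '[[[60,-16.8,0,0,0,-0.739,60],[60,-16.8,0,0,0,-0.739,60],[60,-16.8,0,0,0,-0.739,60],[60,-16.8,0,0,0,-0.739,60],[60,-16.8,0,0,0,-0.739,60],[60,-16.8,0,0,0,-0.739,60],[60,-16.8,0,0,0,-0.739,60],[60,-16.8,0,0,0,-0.739,60]]]'
python3 -c "from h import *;go([.573,.174,.42],1.53)"
```

```text
t: 1.58
eef_pos: [0.4342, -0.0789, 0.4215]
eef_rot: [0.0, 0.723, 0.691, 0.0]
contact_force: [1.6, -1.5, -0.7]
finger_gap: 0.0512
finger_force: 0.0
t 1.58 at [ 0.4342 -0.0789  0.4215] gap 0.0512 F [ 1.6 -1.5 -0.7] j [-0.35  0.1   1.32 -0.    1.71 -0.31]
rows: [25.89 12.74  0.15] [ 0.0005  0.0003 -0.0038]
```

```bash
python3 -m crank '[[[25.9,12.7,0,0,0,-0.004,60],[25.9,12.7,0,0,0,-0.004,60],[25.9,12.7,0,0,0,-0.004,60],[25.9,12.7,0,0,0,-0.004,60],[25.9,12.7,0,0,0,-0.004,60],[25.9,12.7,0,0,0,-0.004,60],[25.9,12.7,0,0,0,-0.004,60],[25.9,12.7,0,0,0,-0.004,60]]]'
python3 - <<'E'
from h import *
go([.573,.174,.228],1.53)
T,S=bot.get_image("top"),bot.get_image("side")
a=T["color"][110:215,150:255];b=S["color"][140:260,180:300]
f=lambda x:cv2.resize(x,(400,400),interpolation=cv2.INTER_CUBIC)
cv2.imwrite("pics/z2.png",cv2.convertScaleAbs(np.hstack([f(a),f(b)]),alpha=1.5,beta=20)[:,:,::-1])
E
```

```text
t: 2.25
eef_pos: [0.574, 0.1777, 0.4179]
eef_rot: [-0.002, 0.719, 0.695, -0.001]
contact_force: [-0.3, -1.4, -0.6]
finger_gap: 0.0509
finger_force: 0.0
t 2.25 at [0.574  0.1777 0.4179] gap 0.0509 F [-0.3 -1.4 -0.6] j [0.17 0.45 0.87 0.   1.83 0.21]
rows: [-0.4  -0.02 18.99] [-0.0039 -0.0012  0.0055]
```

View pics/z2.png

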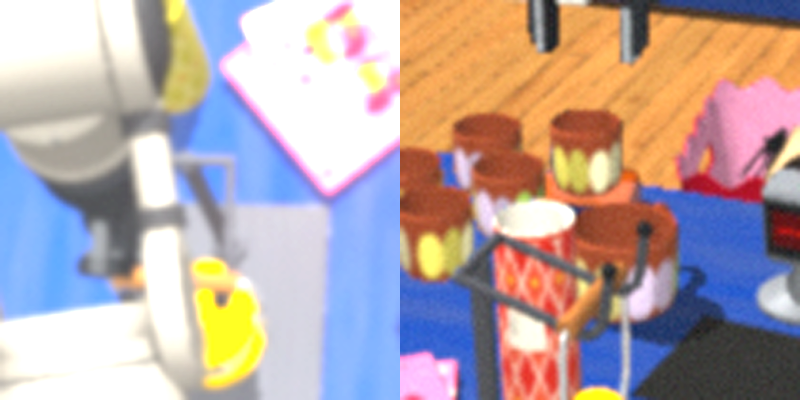

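The fingers hang over the grip: in the crop the tips are at about (540,50) and (632,55), and the grip is at (585,300). I'll descend with a check partway.

```bash
python3 -m crank '[[[-0.4,0,4,0,0,0,60],[-0.4,0,8,0,0,0,60],[-0.4,0,11,0,0,0,60],[-0.4,0,13,0,0,0,60],[-0.4,0,13,0,0,0,60]]]'
python3 - <<'E'
from h import *
go([.573,.174,.228],1.53)
S=bot.get_image("side")
b=S["color"][160:260,190:310]
cv2.imwrite("pics/z3.png",cv2.convertScaleAbs(cv2.resize(b,(600,500),interpolation=cv2.INTER_CUBIC),alpha=1.4,beta=20)[:,:,::-1])
E
```

```text
t: 2.77
eef_pos: [0.5697, 0.1662, 0.2872]
eef_rot: [-0.002, 0.722, 0.692, -0.004]
contact_force: [0.2, 0.3, -0.0]
finger_gap: 0.0514
finger_force: 0.0
t 2.77 at [0.5697 0.1662 0.2872] gap 0.0514 F [ 0.2  0.3 -0. ] j [ 0.15  0.44  1.22 -0.    1.49  0.2 ]
rows: [0.81 0.34 5.92] [-0.008   0.002  -0.0019]
```

View pics/z3.png

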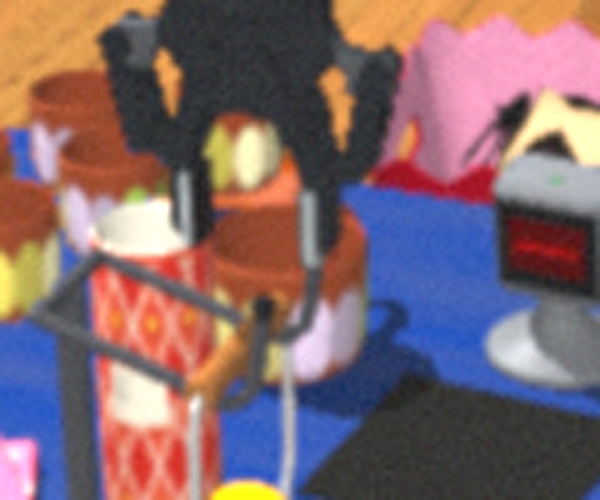

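The fingers straddle the grip, at crop (190,240) and (312,255) with the grip at (232,350), and the hook wires lie to either side. I'll correct by 8 mm along y and descend.

```bash
python3 -m crank '[[[0.8,0.3,0,-0.008,0.002,-0.002,60],[0.8,0.3,2,-0.008,0.002,-0.002,60],[0.8,0.3,4,-0.008,0.002,-0.002,60],[0.8,0.3,5.5,-0.008,0.002,-0.002,60],[0.8,0.3,5.9,-0.008,0.002,-0.002,60],[0.8,0.3,5.9,-0.008,0.002,-0.002,60],[0.8,0.3,5.9,-0.008,0.002,-0.002,60]]]'
python3 -c "from h import *;go([.573,.174,.228],1.53)"
```

```text
t: 3.4
eef_pos: [0.5765, 0.1761, 0.2344]
eef_rot: [0.003, 0.721, 0.693, 0.005]
contact_force: [-0.6, 0.4, 0.7]
finger_gap: 0.0513
finger_force: 0.0
t 3.4 at [0.5765 0.1761 0.2344] gap 0.0513 F [-0.6  0.4  0.7] j [0.17 0.48 1.3  0.   1.35 0.21]
rows: [-0.22 -0.34  0.63] [ 0.0114 -0.0027  0.0017]
```

```bash
python3 -m crank '[[[-0.1,-0.3,0.5,0.006,0,0,60],[-0.1,-0.3,0.5,0.006,0,0,60],[-0.1,-0.3,0.5,0.006,0,0,60],[-0.1,-0.3,0.5,0.006,0,0,60]]]'
python3 -c "from h import *;go([.573,.174,.228],1.53)"
```

```text
t: 3.73
eef_pos: [0.5726, 0.175, 0.2277]
eef_rot: [0.0, 0.721, 0.693, 0.002]
contact_force: [-0.1, 1.0, -0.2]
finger_gap: 0.0514
finger_force: 0.0
t 3.73 at [0.5726 0.175  0.2277] gap 0.0514 F [-0.1  1.  -0.2] j [0.17 0.48 1.32 0.   1.34 0.21]
rows: [-0.1   0.04 -0.03] [ 0.0028 -0.0021  0.0017]
```

```bash
python3 -m crank '[[[0,0,0,0,0,0,32],[0,0,0,0,0,0,32],[0,0,0,0,0,0,32],[0,0,0,0,0,0,27],[0,0,0,0,0,0,27],[0,0,0,0,0,0,27]]]'
python3 - <<'E'
from h import *
go([.573,.174,.228],1.53)
S=bot.get_image("side")
b=S["color"][180:260,200:296]
cv2.imwrite("pics/z4.png",cv2.convertScaleAbs(cv2.resize(b,(600,500),interpolation=cv2.INTER_CUBIC),alpha=1.6,beta=30)[:,:,::-1])
E
```

```text
t: 4.23
eef_pos: [0.5725, 0.175, 0.2272]
eef_rot: [0.0, 0.721, 0.693, 0.001]
contact_force: [0.4, -0.5, -0.7]
finger_gap: 0.0228
finger_force: 0.0
t 4.23 at [0.5725 0.175  0.2272] gap 0.0228 F [ 0.4 -0.5 -0.7] j [0.17 0.48 1.32 0.   1.34 0.21]
rows: [-0.1   0.06 -0.08] [ 0.002  -0.0019  0.0018]
```

View pics/z4.png

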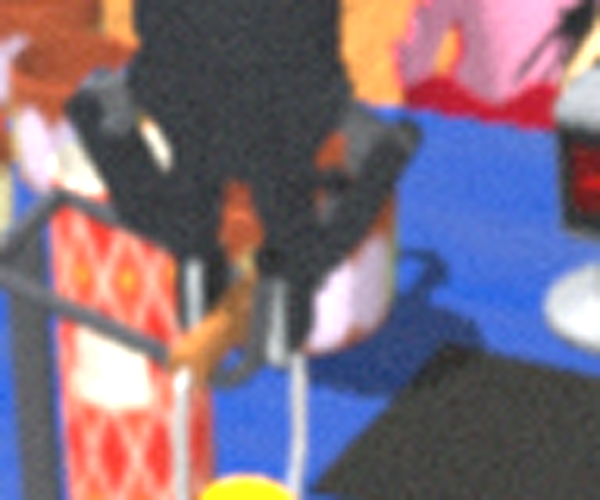

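Both fingers now flank the dowel, at crop (195,300) and (275,310), with 23 mm of opening and no contact force. I'll grip fully, then lift a little as a test.

```bash
python3 -m crank '[[[0,0,0,0,0,0,15],[0,0,0,0,0,0,0],[0,0,0,0,0,0,0],[0,0,0,0,0,0,0]]]'; python3 -m crank '[[[0,0,-0.5,0,0,0,0],[0,0,-1,0,0,0,0],[0,0,-1,0,0,0,0]]]'
python3 -c "from h import *;go([.573,.175,.295],1.53)"
```

```text
t: 4.62
eef_pos: [0.5725, 0.175, 0.2275]
eef_rot: [0.0, 0.721, 0.693, 0.002]
contact_force: [-0.7, -1.2, 1.1]
finger_gap: 0.0137
finger_force: 58.4
t: 4.87
eef_pos: [0.5726, 0.175, 0.2378]
eef_rot: [0.0, 0.721, 0.693, 0.002]
contact_force: [0.6, -0.6, -4.0]
finger_gap: 0.0142
finger_force: 58.7
t 4.87 at [0.5726 0.175  0.2378] gap 0.0142 F [ 0.6 -0.6 -4. ] j [0.17 0.47 1.3  0.   1.36 0.21]
rows: [ 0.01  0.05 -5.72] [ 0.0024 -0.002   0.0017]
```

```bash
python3 -m crank '[[[0,0,-1.5,0,0,0,0],[0,0,-3,0,0,0,0],[0,0,-4.5,0,0,0,0],[0,0,-5.8,0,0,0,0],[0,0,-5.8,0,0,0,0],[0,0,-5.8,0,0,0,0]]]'
python3 - <<'E'
from h import *
go([.44,.178,.295],1.53)
S=bot.get_image("side")
b=S["color"][160:300,180:320]
cv2.imwrite("pics/z5.png",cv2.convertScaleAbs(cv2.resize(b,(560,560),interpolation=cv2.INTER_CUBIC),alpha=1.5,beta=30)[:,:,::-1])
E
```

```text
t: 5.37
eef_pos: [0.5725, 0.1749, 0.2952]
eef_rot: [0.0, 0.721, 0.693, 0.002]
contact_force: [0.3, 0.2, -4.6]
finger_gap: 0.0143
finger_force: 58.9
t 5.37 at [0.5725 0.1749 0.2952] gap 0.0143 F [ 0.3  0.2 -4.6] j [0.17 0.44 1.19 0.   1.5  0.21]
rows: [ -0.21 -13.25  -0.02] [ 0.0027 -0.0021  0.0018]
```

View pics/z5.png

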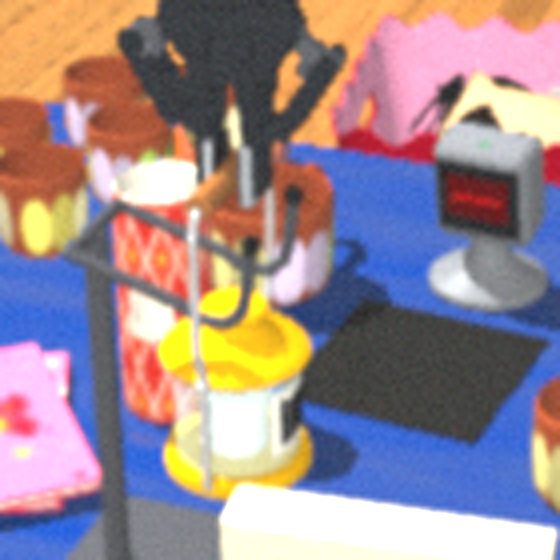

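The lantern is lifted and upright, with the grip at crop (218,185) above the tips at (250,250) and (293,197). The label faces out of the stand. I'll draw it out along -x.

```bash
python3 -m crank '[[[0,-1.5,0,0,0,0,0],[0,-3,0,0,0,0,0],[0,-5,0,0,0,0,0],[0,-7,0,0,0,0,0],[0,-9,0,0,0,0,0],[0,-10.5,0,0,0,0,0],[0,-10.8,0,0,0,0,0],[0,-10.8,0,0,0,0,0]]]'
python3 -c "from h import *;go([.5,-.0,.31],3.0)"
```

```text
t: 6.08
eef_pos: [0.4635, 0.1791, 0.2944]
eef_rot: [-0.0, 0.721, 0.693, 0.001]
contact_force: [0.8, 0.7, -4.8]
finger_gap: 0.0139
finger_force: 59.0
t 6.08 at [0.4635 0.1791 0.2944] gap 0.0139 F [ 0.8  0.7 -4.8] j [0.21 0.25 1.48 0.   1.41 0.25]
rows: [-17.75   4.33  -1.58] [ 1.9000e-03 -6.0000e-04 -1.4677e+00]
```

```bash
python3 -m crank '[[[-1.5,0.2,0,0,0,-0.06,0],[-4,0.6,0,0,0,-0.17,0],[-7,1.5,0,0,0,-0.28,0],[-10,2.8,0,0,0,-0.4,0],[-13.5,4.2,0,0,0,-0.52,0],[-17,5.6,0,0,0,-0.64,0],[-20,6.6,0,0,0,-0.75,0],[-21.5,7.2,0,0,0,-0.84,0]]]'
python3 -c "from h import *;go([.5605,-.149,.295],3.02)"
```

```text
t: 6.75
eef_pos: [0.5297, -0.0434, 0.2937]
eef_rot: [0.001, 0.374, 0.927, 0.0]
contact_force: [0.3, -2.0, -4.6]
finger_gap: 0.0141
finger_force: 59.0
t 6.75 at [ 0.5297 -0.0434  0.2937] gap 0.0141 F [ 0.3 -2.  -4.6] j [-0.23  0.31  1.39 -0.    1.43 -1.03]
rows: [-9.54 -5.47 -0.12] [ 4.000e-04  2.300e-03 -6.454e-01]
```

```bash
python3 -m crank '[[[-2,-1.1,0,0,0,-0.1,0],[-4.5,-2.5,0,0,0,-0.21,0],[-7,-4,0,0,0,-0.33,0],[-8.8,-5,0,0,0,-0.44,0],[-9.5,-5.4,0,0,0,-0.55,0],[-9.5,-5.4,0,0,0,-0.645,0],[-9.5,-5.4,0,0,0,-0.645,0],[-9.5,-5.4,0,0,0,-0.645,0]]]'
python3 - <<'E'
from h import *
go([.5605,-.149,.185],3.02)
T,S=bot.get_image("top"),bot.get_image("side")
a=T["color"][150:260,260:370];b=S["color"][150:290,230:370]
f=lambda x:cv2.resize(x,(400,400),interpolation=cv2.INTER_CUBIC)
cv2.imwrite("pics/z6.png",cv2.convertScaleAbs(np.hstack([f(a),f(b)]),alpha=1.5,beta=20)[:,:,::-1])
E
```

```text
t: 7.42
eef_pos: [0.559, -0.144, 0.2936]
eef_rot: [0.0, 0.064, 0.998, 0.001]
contact_force: [-0.0, -0.1, -4.7]
finger_gap: 0.0139
finger_force: 59.0
t 7.42 at [ 0.559  -0.144   0.2936] gap 0.0139 F [-0.  -0.1 -4.7] j [-0.39  0.4   1.26  0.    1.48 -1.83]
rows: [-0.2  -0.5  10.86] [ 0.0024  0.0008 -0.0066]
```

View pics/z6.png

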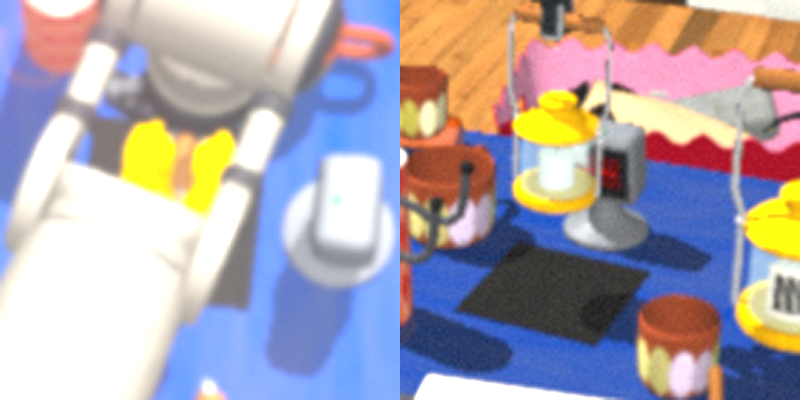

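The lantern hangs upright above the mat. In the side crop it is at (557,150) with the mat at (555,290), and the label faces the scanner, away from the camera. I'll lower it.

```bash
python3 -m crank '[[[-0.2,-0.5,1.5,0,0,-0.006,0],[-0.2,-0.5,3.5,0,0,-0.006,0],[-0.2,-0.5,5.5,0,0,-0.006,0],[-0.2,-0.5,7.5,0,0,-0.006,0],[-0.2,-0.5,9.2,0,0,-0.006,0],[-0.2,-0.5,10.3,0,0,-0.006,0],[-0.2,-0.5,10.7,0,0,-0.006,0],[-0.2,-0.5,10.7,0,0,-0.006,0]]]'
python3 -c "
from h import *;go([.5605,-.149,.1775],3.02)
S=bot.get_image('side');b=S['color'][165:290,240:350]
cv2.imwrite('pics/z7.png',cv2.convertScaleAbs(cv2.resize(b,(528,600),interpolation=cv2.INTER_CUBIC),alpha=1.5,beta=30)[:,:,::-1])"
```

```text
t: 8.18
eef_pos: [0.5599, -0.148, 0.1867]
eef_rot: [0.0, 0.06, 0.998, 0.001]
contact_force: [0.3, -0.0, -4.6]
finger_gap: 0.0139
finger_force: 58.9
t 8.18 at [ 0.5599 -0.148   0.1867] gap 0.0139 F [ 0.3 -0.  -4.6] j [-0.39  0.48  1.44  0.    1.23 -1.84]
rows: [-0.07 -0.09  0.92] [0.0026 0.0001 0.0022]
```

View pics/z7.png

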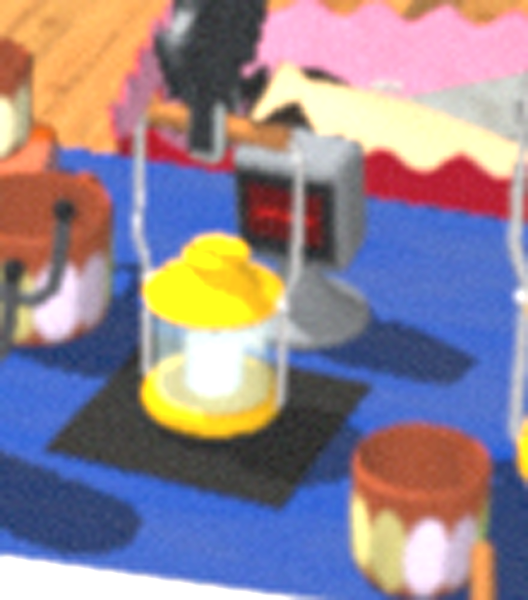

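The lantern is centred over the mat: its pan is at crop (213,405) and the mat's middle at about (213,425), with a few mm still to go. I'll lower it gently until the force changes.

```bash
python3 -m crank '[[[0,0,0.3,0,0,0,0],[0,0,0.6,0,0,0,0],[0,0,0.8,0,0,0,0],[0,0,0.8,0,0,0,0]]]'; python3 -m crank '[[[0,0,0.1,0,0,0,0],[0,0,0.1,0,0,0,0]]]';  python3 -m crank '[[[0,0,0.1,0,0,0,0],[0,0,0.1,0,0,0,0]]]'
```

```text
t: 8.57
eef_pos: [0.5601, -0.1484, 0.1795]
eef_rot: [0.001, 0.059, 0.998, 0.001]
contact_force: [0.2, 0.4, -4.8]
finger_gap: 0.0144
finger_force: 59.0
t: 8.73
eef_pos: [0.5602, -0.1485, 0.1787]
eef_rot: [0.001, 0.059, 0.998, 0.001]
contact_force: [0.1, -0.3, -5.1]
finger_gap: 0.014
finger_force: 59.0
t: 8.9
eef_pos: [0.5605, -0.1486, 0.1781]
eef_rot: [0.002, 0.059, 0.998, 0.001]
contact_force: [0.3, 0.4, -2.8]
finger_gap: 0.014
finger_force: 59.3
```

```bash
python3 -m crank '[[[0,0,0.05,0,0,0,0],[0,0,0.05,0,0,0,0]]]'; python3 -m crank '[[[0,0,0.05,0,0,0,20],[0,0,0.05,0,0,0,25],[0,0,0.05,0,0,0,35],[0,0,0.05,0,0,0,50],[0,0,0.05,0,0,0,60],[0,0,0.05,0,0,0,60],[0,0,0.05,0,0,0,60]]]'
python3 -m crank '[[[0,0,-1,0,0,0,60],[0,0,-3,0,0,0,60],[0,0,-6,0,0,0,60],[0,0,-10,0,0,0,60],[0,0,-13,0,0,0,60],[0,0,-15,0,0,0,60],[0,0,-15,0,0,0,60],[0,0,-15,0,0,0,60]]]'
python3 -c "
from h import *
T,S=bot.get_image('top'),bot.get_image('side');a=T['color'][150:275,255:365];b=S['color'][165:290,240:350]
f=lambda x:cv2.resize(x,(400,454),interpolation=cv2.INTER_CUBIC)
cv2.imwrite('pics/z8.png',cv2.convertScaleAbs(np.hstack([f(a),f(b)]),alpha=1.4,beta=20)[:,:,::-1])"
```

```text
t: 9.07
eef_pos: [0.5608, -0.1486, 0.178]
eef_rot: [0.002, 0.059, 0.998, 0.001]
contact_force: [-0.5, 1.1, 1.8]
finger_gap: 0.014
finger_force: 59.5
t: 9.65
eef_pos: [0.5602, -0.1485, 0.1766]
eef_rot: [0.001, 0.059, 0.998, 0.001]
contact_force: [0.0, 0.1, -0.2]
finger_gap: 0.0513
finger_force: 0.0
t: 10.32
eef_pos: [0.5602, -0.1489, 0.3284]
eef_rot: [0.003, 0.059, 0.998, 0.0]
contact_force: [-0.2, -0.6, -0.4]
finger_gap: 0.0513
finger_force: 0.0
```

View pics/z8.png

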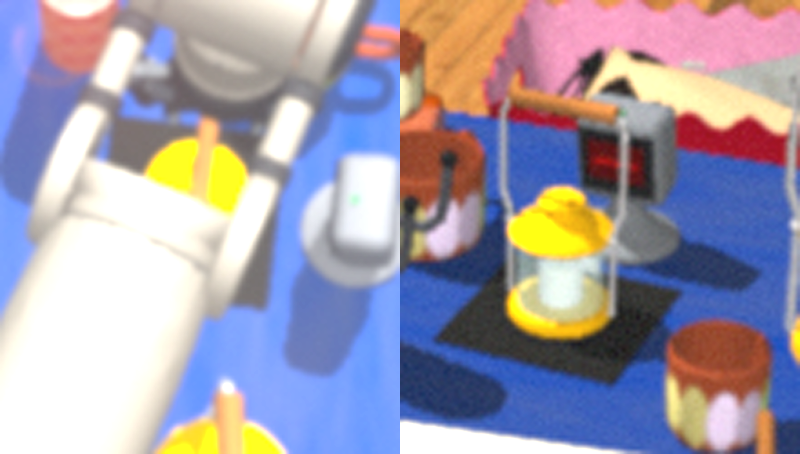

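The lantern stands upright and released on the mat, with its pan at crop (560,310) and the mat's middle at about (560,325). The gripper is clear, so I'm handing in.

```bash
python3 -c "from rig import bot;print(bot.sign_off())"
```

```text
the job is handed in; nothing more can be done
None
```

I unhooked the lantern, set it upright and centred on the scanner mat with its label turned to the window, released it and handed the job in at about 10 s. No verdict came back.

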